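# Hang the glassware drying rack on its two hooks

### The arm

A 6-joint arm with a two-finger parallel gripper is mounted at the origin on the work surface. World frame = base frame: x ahead of the robot, y to its left, z up, the work surface at z = 0. Lengths are in mm, angles in rad, forces in N, time in s.
With the tool pointing down it reaches from about 250 to 725 mm from the base axis. Payload 9.7 kg.
Tool frame: the origin (TCP) lies midway between the tips of the shut fingers; the grasp point (between the pads) lies 19 mm behind it; z points along the fingers, y is the line along which they close (so a half turn about z gives the same grasp; the last joint's range is limited). The gripper opens to 85 mm and grips with 20 to 120 N. Pads are 22 mm wide; open, the fingers measure 114 mm over their backs; the gripper's body (76 mm by 85 mm) begins 54 mm behind the grasp point. The pads swing forward as they close: fully open they stand 13 mm farther back than shut.
Start: joints at [-1.131, 0.087, 0.176, 1.66, 0, 1.571], TCP at [234.164, -497.659, 231.284] pointing down, gripper open.
Joint ranges: [-3.13, 3.13], [-0.85, 1.81], [-1.15, 1.24], [-2.2, 2.28], [-1.44, 1.52], [-3.14, 3.14]. Speed limits (rad/s): [2.22, 2.22, 2.57, 3.14, 3.14, 3.14].

### API

Orientations are given as a unit quaternion [x, y, z, w].
In Python, from plant import ctrl gives the robot as it stands. The module is installed in compiled form; this text tells all that it offers.
- The arm moves only by the shell command python3 -m pendant 'ROWS' [FORCE]. ROWS is JSON, one flat list of numbers, 7 for each row, row after row: the shift along the tool's x, y, z in units of 75 cm (1.0 is 75 cm), then the turn, a rotation vector about the tool's x, y, z in units of 45 degrees (1.0 is 45 degrees), then the closure, from -1 (fully open) to 1 (shut). In form: [tx, ty, tz, rx, ry, rz, claw, tx, ty, tz, rx, ry, rz, claw, ...]. A call has exactly 8 rows; each row shifts and turns the commanded pose from where the row before left it, along the tool's axes as they then stand; what a row does not reach is not made up. A row lasts 1/8 s, in which the tool goes at most 62.5 mm and 10.7 degrees, less where a joint would pass 70% of its speed; a pose out of reach is approached as far as the arm can. A call with a number of a shift or a turn outside -1 to 1 is refused whole. A call with a gripper value outside its range is refused whole. The fingers move at their own pace and stop on an object; FORCE is the grip in N (left out, the last holds). Time passes only in rows, so rows that do not move let the fingers close, or fill a call up. It gives the time, the measured TCP pose, the force, the opening and the grip force at its end, in the units of the state.
- ctrl.observe(): the state, without advancing time (a new reading comes with each control period).
- ctrl.capture(name): name is "side" or "top"; returns a dict with "image" (400x640x3 uint8, blue, green, red), "depth" (400x640 float32, mm along the optical axis (not along the pixel's ray), 0 where there is no reading), "K" (3x3 intrinsics, pixels), "eye" and "attitude" of the camera in the world. Camera axes: x right, y down, z forward; pixel columns grow to the right and rows downward; lengths in mm; the calibration is good to about 2 mm. A picture is of the moment at which its call begins.
- ctrl.close_job(): hands the job in; it is judged then, once.
The state is a dict: "clock": time; "joint_pos": joint angles; "qvel": joint speeds; "joint_efforts": joint torques, N m; "eef_pos": TCP position; "eef_rot": TCP orientation; "wrist_force": force on the tool from outside, world axes, zero at the start; "moment": the same for the moment, N m; "opening": opening from 0.0 (shut) to 1.0 (fully open); "grip_force": force on a finger pad.
Only numpy, scipy, OpenCV 4.12 (cv2) and the standard library are available. Lean on these libraries where they do the work, as an engineer would, in place of code of your own. Each camera call takes 0.05 s, during which the arm holds its last target. There are 200 camera calls.

### The job

Lift the drying rack by its blue handle and hang it, centred, by its top bar in both hooks of the lattice stand. The hooks are not at the same height, so lower it gently until you feel that both of them carry it, keep hold of it for a good second with both hooks bearing, and only then let go, leaving it hanging still. Do not force it down on the hooks, and leave the beaker, jar and bottle where they stand.

Things in the scene. Friction and masses are not known exactly. Their poses are not given: they have to be found in the camera images.
- rack: drying rack standing on the bench, 0.34 to 0.56 kg, same front and back: 290 mm wide along its y, 76 deep (x), 185 tall; origin under its centre at the feet, z up. White board with pegs (33 mm to either side) from 15 to 48 mm height, round steel top bar. Blue handle plate in the middle above the bar: 12 mm thick along x, 50 wide along y, from 140 to 185 mm height: grip across its thickness.
- bar_mid (a point): middle of the rack's top bar, on its centre line, 135 mm above the rack's origin (axes as the rack's). The bar is 10 mm thick, runs along y, and is bare from 25 to 136 mm either side of this point; the end uprights stand at 140 mm.
- stand: fixed lattice stand of steel rods. Origin on the bench midway below the two hook seats; +y along the cross rod, the hooks point to -x, seats at x = 0, y = +-100 mm. Uprights at x = 90, y = +-155 mm, 300 mm tall, feet 84 mm across; 12 mm cross rod at x = 90, height 250 mm. Green drip tray (100 x 210 x 18 mm) below the hooks.
- clamp_left: aluminium block (24 x 24 x 28 mm) clamped on the cross rod at the stand's +y side (y = +100 mm); origin at its centre, on the rod axis; axes as the stand's. It carries a rigid bent wire hook (8 mm wire) that reaches 104 mm towards -x and ends in an upturned tip with a red ball. The hook is locked in the block up to 14 mm above or below its nominal height, each hook differently, and this pose does not tell it.
- clamp_right: aluminium block (24 x 24 x 28 mm) clamped on the cross rod at the stand's -y side (y = -100 mm); origin at its centre, on the rod axis; axes as the stand's. It carries a rigid bent wire hook (8 mm wire) that reaches 104 mm towards -x and ends in an upturned tip with a red ball. The hook is locked in the block up to 14 mm above or below its nominal height, each hook differently, and this pose does not tell it.
- seat_left (a point): nominal (not real) place of the bar's centre line when seated in the left (+y) hook; the real seat is up to 14 mm higher or lower: feel for it. The trough is 12 mm long at the bottom, sides flared; the wire rises at its -x side to the red tip (14 mm from the seat, top 18 mm above the seated bar's centre line) and at its +x side to a shoulder (13 mm from the seat, top 13 mm above that line).
- seat_right (a point): nominal (not real) place of the bar's centre line when seated in the right (-y) hook; the real seat is up to 14 mm higher or lower: feel for it. The trough is 12 mm long at the bottom, sides flared; the wire rises at its -x side to the red tip (14 mm from the seat, top 18 mm above the seated bar's centre line) and at its +x side to a shoulder (13 mm from the seat, top 13 mm above that line).
- beaker: small glass beaker, 52 mm across, 50 mm high, standing in the drip tray below the hooks; origin at the centre of its underside. Leave it alone.
- jar: white jar with blue cap, 50 mm across, 75 mm high, just behind the rack; origin at the centre of its underside. Leave it alone.
- bottle: amber bottle, 50 mm across, 105 mm high, between rack and stand; origin at the centre of its underside. Leave it alone.

How it is judged:
By the outcome, as a careful person would: the job done as asked, in the order asked, and still so for the second after the job is handed in, with the robot touching nothing.
It also fails if it takes over 72 s, if anything falls off the work surface, if the arm or the gripper's body presses on something with over 40 N, if the wrist force passes 120 N, or if a joint passes its speed limit or range.

## Working session

There is one attempt and no reset: what is moved stays moved. The work goes in short steps, Python scripts to look and compute and a shell command to move; the robot and the scene stay as the last step left them, time stands still between calls to the robot, and variables do not carry over. Pictures are saved under pics/ and viewed, at most 10 in all, crops included, and the job is handed in when it is done.

```bash
mkdir -p pics; python3 - <<'E'
from plant import ctrl
import cv2,numpy as np
s=ctrl.observe();print({k:np.round(v,3).tolist() for k,v in s.items()})
for n in("side","top"):
    c=ctrl.capture(n);cv2.imwrite(f"pics/{n}0.png",c["image"]);np.savez(f"{n}0.npz",**c)
    print(n,c["K"],c["eye"],c["attitude"])
E
```

```text
{'clock': 0.0, 'joint_pos': [-1.131, 0.087, 0.175, 1.66, -0.0, 1.571], 'qvel': [-0.0, 0.001, 0.002, -0.0, -0.0, 0.0], 'joint_efforts': [-0.002, -52.039, 46.48, 0.016, -0.0, -0.0], 'eef_pos': [234.071, -497.454, 230.576], 'eef_rot': [0.976, 0.218, -0.0, -0.001], 'wrist_force': [-0.496, -0.445, -0.978], 'moment': [0.013, -0.017, -0.017], 'grip_force': 0.0, 'opening': 1.0}
side [[509.65430691   0.         316.0982005 ]
 [  0.         509.65430691 198.9052931 ]
 [  0.           0.           1.        ]] [154.68892006 768.53673468 984.57846449] [-0.2036887   0.89462402 -0.38694945  0.09180901]
top [[498.68546072   0.         314.14355794]
 [  0.         498.68546072 194.06499252]
 [  0.           0.           1.        ]] [ 384.9235383   -17.18196495 1359.80075245] [-0.69828093  0.71362189 -0.03642469  0.04267055]
```

View pics/side0.png

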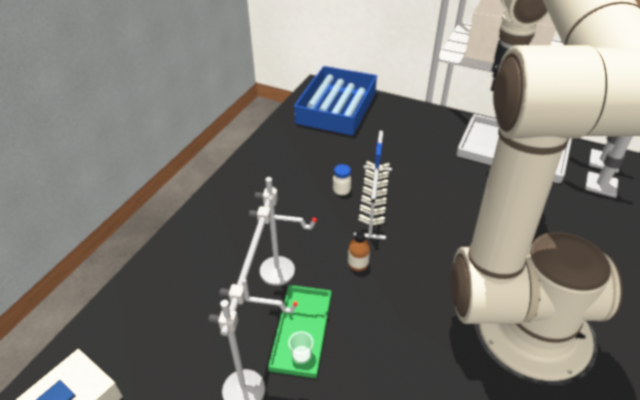

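View pics/top0.png

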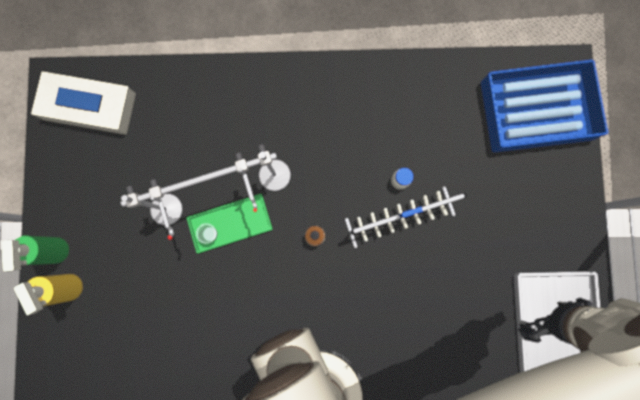

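The side view shows the red tips at about (314,220) and (295,304), and the handle at about (380,150). The top view shows the tips at (254,209) and (170,237), the handle at (412,212), the bar from (350,231) to (463,196), the bottle at (315,236) and the jar at (402,178).

```bash
cat > h.py <<'E'
import numpy as np,cv2
from scipy.spatial.transform import Rotation as R
def ray(c,p):
    d=np.linalg.inv(c["K"])@np.array([p[0],p[1],1.]);return c["eye"],R.from_quat(c["attitude"]).as_matrix()@d
def plane(c,p,z):
    e,d=ray(c,p);return e+d*(z-e[2])/d[2]
def tri(c1,p1,c2,p2):
    e,d=ray(c1,p1);f,g=ray(c2,p2)
    t=np.linalg.lstsq(np.c_[d,-g],f-e,rcond=None)[0];a=e+t[0]*d;b=f+t[1]*g
    return (a+b)/2,np.linalg.norm(a-b)
def proj(c,P):
    q=c["K"]@(R.from_quat(c["attitude"]).as_matrix().T@(np.asarray(P)-c["eye"]));return q[:2]/q[2]
def blobs(c,lo,hi,mn=4,roi=None):
    h=cv2.cvtColor(c["image"],cv2.COLOR_BGR2HSV);m=cv2.inRange(h,np.array(lo),np.array(hi))
    if roi: k=np.zeros_like(m);x0,y0,x1,y1=roi;k[y0:y1,x0:x1]=1;m=m*k
    n,l,s,ce=cv2.connectedComponentsWithStats(m)
    return [(np.round(ce[i],2),s[i].tolist(),l==i) for i in range(1,n) if s[i][4]>=mn]
E
cat > m.py <<'E'
from h import *
S=dict(np.load("side0.npz"));T=dict(np.load("top0.npz"))
for n,c,roi in(("S",S,(250,200,330,320)),("T",T,(150,190,280,250))):
    for lo,hi in(((0,110,90),(8,255,255)),((172,110,90),(180,255,255))):
        for b in blobs(c,lo,hi,3,roi):print(n,"red",b[0],b[1])
for n,c,roi in(("S",S,(360,125,400,180)),("T",T,(390,195,435,225))):
    for b in blobs(c,(100,120,60),(130,255,255),5,roi):
        ys,xs=np.nonzero(b[2]);print(n,"blue",b[0],b[1],cv2.minAreaRect(np.c_[xs,ys].astype(np.float32)), "top",plane(c,b[0],185) )
        dd=c["depth"][b[2]];print(np.percentile(dd[dd>0],[5,50,95]))
for p in((350,231),(463,196)):print("bar end",plane(T,p,135))
for p in((155,192),(241,165)):print("clamp",plane(T,p,264))
print("bottle",plane(T,(315,236),105),"jar",plane(T,(402,177),75))
# crops
a=cv2.resize(S["image"][130:330,220:400],None,fx=3,fy=3,interpolation=2);b=cv2.resize(T["image"][140:260,110:300],None,fx=4,fy=4,interpolation=2)
cv2.imwrite("pics/sc.png",a);cv2.imwrite("pics/tc.png",b)
E
python3 m.py
```

```text
S red [313.76 218.96] [311, 217, 6, 5, 25]
S red [294.89 303.67] [294, 302, 3, 4, 9]
T red [254.5 209. ] [254, 208, 2, 3, 6]
T red [169.33 237.24] [167, 235, 6, 5, 21]
S blue [377.82 153.5 ] [375, 143, 8, 24, 129] ((377.61541748046875, 154.57691955566406), (6.325770854949951, 23.070459365844727), 7.125016689300537) top [ 463.21220986 -215.92178944  185.        ]
[1292.75380859 1309.62475586 1609.85327148]
T blue [411.22 212.05] [401, 206, 21, 12, 119] ((410.9000549316406, 212.19998168945312), (6.640783309936523, 21.187257766723633), 71.56505584716797) top [ 469.32415898 -236.00786191  185.        ]
[1171.67817383 1175.39465332 1360.84501953]
bar end [429.71012045 -93.69300904 135.        ]
bar end [ 509.71823509 -374.28576801  135.        ]
clamp [520.66345326 344.2533195  264.        ]
clamp [576.99677066 152.84305551 264.        ]
bottle [420.18568346  -7.48589197 105.        ] jar [ 568.95188977 -236.50436227   75.        ]
```

View pics/sc.png

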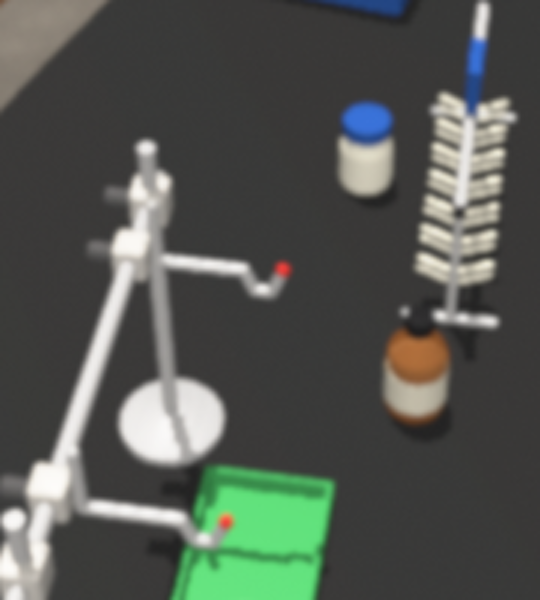

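View pics/tc.png

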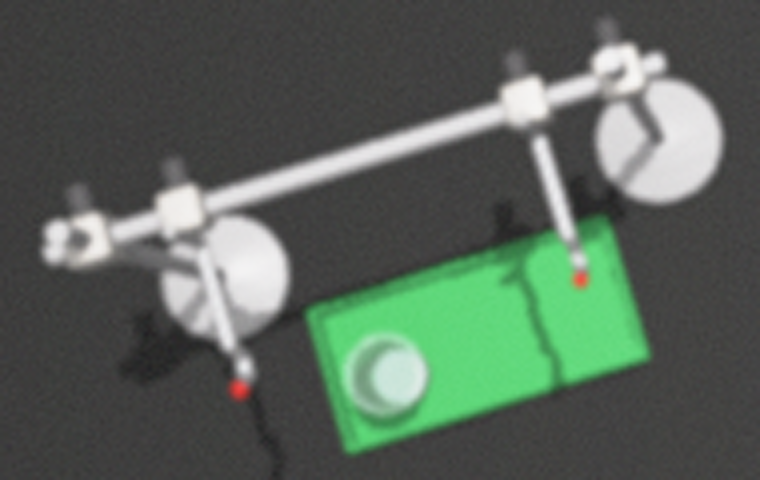

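```bash
cat > m2.py <<'E'
from h import *
from plant import ctrl
S=dict(np.load("side0.npz"));T=dict(np.load("top0.npz"))
def cen(c,u,v,r=5):
    im=c["image"][v-r:v+r+1,u-r:u+r+1].astype(float);w=np.clip(im[...,2]-np.maximum(im[...,0],im[...,1])-30,0,None)
    yy,xx=np.mgrid[v-r:v+r+1,u-r:u+r+1];return (xx*w).sum()/w.sum(),(yy*w).sum()/w.sum()
L=tri(S,cen(S,295,303),T,cen(T,170,237));Rr=tri(S,cen(S,314,219),T,cen(T,255,210))
print("tips L,R",L,Rr)
d=L[0]-Rr[0];print("len",np.hypot(*d[:2]),"yaw",np.degrees(np.arctan2(-d[0],d[1])))
yaw=np.arctan2(-d[0],d[1]);ex=np.array([np.cos(yaw),np.sin(yaw)])
for t in (L,Rr):print("seat xy",t[0][:2]+14*ex)
# clamps triangulated
print("clampL",tri(S,(220+48/3,130+485/3),T,(110+181/4,140+208/4)),"clampR",tri(S,(220+132/3,130+252/3),T,(110+525/4,140+101/4)))
# handle top by both
print("handle",tri(S,(380,142),T,(411,211.5)))
s=ctrl.observe();print(s["clock"],R.from_quat(s["eef_rot"]).as_matrix().round(3))
E
python3 m2.py
```

```text
tips L,R (array([420.58050015, 316.46471216, 245.79625202]), np.float64(0.7715801155094011)) (array([477.63472854, 124.0182273 , 253.4268162 ]), np.float64(1.3711889025224973))
len 200.72576942562944 yaw 16.513405947979436
seat xy [434.00304572 320.44406767]
seat xy [491.05727411 127.99758281]
clampL (array([520.99189794, 345.71893809, 257.10144156]), np.float64(1.1085189761985041)) clampR (array([577.14832057, 153.53039675, 252.45032476]), np.float64(2.7331049538050625))
handle (array([ 467.13823547, -231.47064072,  209.607437  ]), np.float64(3.5429895510545033))
0.1 [[ 0.905  0.426 -0.001]
 [ 0.426 -0.905  0.001]
 [-0.    -0.001 -1.   ]]
```

```bash
cat >> h.py <<'E'
def go(P,yaw=None,roll=0):
    """tool-frame deltas (pendant units, totals) to TCP P; yaw = rack yaw deg, roll = tilt about rack x deg"""
    from plant import ctrl
    s=ctrl.observe();M=R.from_quat(s["eef_rot"]).as_matrix()
    print("t",round(s["clock"],2),"tcp",s["eef_pos"].round(1) if hasattr(s["eef_pos"],"round") else np.round(s["eef_pos"],1),"F",np.round(s["wrist_force"],2),"M",np.round(s["moment"],3),"open",round(s["opening"],3),"grip",round(s["grip_force"],1))
    print("shift",np.round(M.T@(np.array(P)-s["eef_pos"])/750,4))
    if yaw is not None:
        e=R.from_euler("Z",yaw,degrees=True).as_matrix()@R.from_euler("X",roll,degrees=True).as_matrix()
        G=np.c_[e[:,1],e[:,0],-e[:,2]];print("turn",np.round(R.from_matrix(M.T@G).as_rotvec()/(np.pi/4),4))
E
python3 -m pendant '[0,0,-0.01,0,0,-0.224,-1,0,0,-0.01,0,0,-0.224,-1,0,0,-0.01,0,0,-0.224,-1,0,0,0,0,0,-0.224,-1,0,0,0,0,0,-0.224,-1,0,0,0,0,0,-0.224,-1,0,0,0,0,0,-0.224,-1,0,0,0,0,0,-0.224,-1]' 40
python3 -c "
from h import *
go((469.5,-235.5,255),15.9)"
```

```text
clock: 1.1
eef_pos: [234.1, -497.5, 253.4]
eef_rot: [0.601, 0.8, 0.0, -0.0]
wrist_force: [0.0, 0.2, -0.6]
opening: 1.001
grip_force: 0.0
t 1.1 tcp [ 234.1 -497.5  253.4] F [ 0.03  0.24 -0.56] M [-0.007 -0.016  0.054] open 1.001 grip 0.0
shift [ 0.2482  0.3987 -0.002 ]
turn [-0.0002 -0.001   0.006 ]
```

```bash
python3 -m pendant '[0.031,0.05,0,0,0,0,-1,0.031,0.05,0,0,0,0,-1,0.031,0.05,0,0,0,0,-1,0.031,0.05,0,0,0,0,-1,0.031,0.05,0,0,0,0,-1,0.031,0.05,0,0,0,0,-1,0.031,0.05,0,0,0,0,-1,0.031,0.049,0,0,0,0,-1]' 40 >/dev/null
python3 - <<'E'
from h import *
from plant import ctrl
go((469.5,-235.5,148),15.9)
c=ctrl.capture("side");cv2.imwrite("pics/s1.png",cv2.resize(c["image"][60:260,280:480],None,fx=3,fy=3))
for n in ((469.5,-235.5,185),):print(proj(c,n))
E
```

```text
t 2.1 tcp [ 472.1 -235.8  253.5] F [ 0.31 -0.59  0.24] M [-0.009 -0.048 -0.009] open 1.002 grip 0.0
shift [ 0.0013 -0.0031  0.1406]
turn [-0.0004 -0.0004 -0.0013]
[378.23700887 148.57638597]
```

View pics/s1.png

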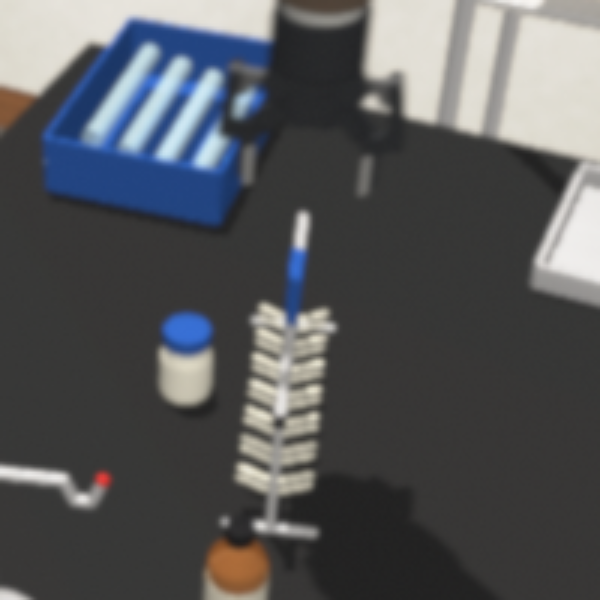

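The gripper is straddling the handle, which is at (297,285) in the crop. The fingers are at (248,170) and (365,175), so I'll descend.

```bash
python3 -m pendant '[0.0012,-0.003,0.01,0,0,0,-1,0,0,0.02,0,0,0,-1,0,0,0.02,0,0,0,-1,0,0,0.02,0,0,0,-1,0,0,0.02,0,0,0,-1,0,0,0.02,0,0,0,-1,0,0,0.02,0,0,0,-1,0,0,0.0106,0,0,0,-1]' 60
python3 -m pendant '[0,0,0,0,0,0,-0.2,0,0,0,0,0,0,0.2,0,0,0,0,0,0,0.6,0,0,0,0,0,0,1,0,0,0,0,0,0,1,0,0,0,0,0,0,1,0,0,0,0,0,0,1,0,0,0,0,0,0,1]' 60
python3 - <<'E'
from h import *
from plant import ctrl
go((469.5,-235.5,148),15.9)
c=ctrl.capture("top");cv2.imwrite("pics/t2.png",c["image"])
h=c["depth"]
for b in blobs(c,(100,120,60),(130,255,255),5,(380,190,435,230)):print(b[0],b[1])
E
```

```text
clock: 3.15
eef_pos: [468.6, -236.6, 147.1]
eef_rot: [0.603, 0.798, -0.0, -0.0]
wrist_force: [-0.2, -0.3, 0.4]
opening: 0.998
grip_force: 0.0
clock: 4.15
eef_pos: [469.0, -236.9, 148.7]
eef_rot: [0.603, 0.798, 0.0, 0.0]
wrist_force: [0.4, 0.0, 4.3]
opening: 0.131
grip_force: 59.4
t 4.15 tcp [ 469.  -236.9  148.7] F [0.43 0.04 4.31] M [-0.014  0.122 -0.297] open 0.131 grip 59.4
shift [0.0016 0.0011 0.0009]
turn [ 0.0005  0.0006 -0.0015]
[402.  215.5] [401, 215, 3, 2, 6]
```

```bash
python3 -m pendant '[0,0,-0.005,0,0,0,1,0,0,-0.015,0,0,0,1,0,0,-0.03,0,0,0,1,0,0,-0.04,0,0,0,1,0,0,-0.04,0,0,0,1,0,0,-0.04,0,0,0,1,0,0,-0.025,0,0,0,1,0,0,-0.005,0,0,0,1]' 80
python3 - <<'E'
from h import *
go((462.5,224.2,300),16.5)
E
```

```text
clock: 5.2
eef_pos: [469.2, -236.9, 299.6]
eef_rot: [0.603, 0.798, 0.0, 0.001]
wrist_force: [-0.1, 1.3, -4.2]
opening: 0.131
grip_force: 78.0
t 5.2 tcp [ 469.2 -236.9  299.6] F [-0.11  1.3  -4.19] M [-0.024  0.014  0.043] open 0.131 grip 78.0
shift [ 0.5939  0.1593 -0.0009]
turn [ 0.0015  0.0014 -0.0145]
```

```bash
python3 -m pendant '[0.01,0.001,0,0,0,0,1,0.03,0.003,0,0,0,0,1,0.045,0.004,0,0,0,0,1,0.045,0.004,0,0,0,0,1,0.045,0.004,0,0,0,0,1,0.045,0.004,0,0,0,0,1,0.045,0.004,0,0,0,0,1,0.045,0.004,0,0,0,0,1]' 80
python3 -m pendant '[0.045,0.004,0,0,0,-0.0145,1,0.045,0.004,0,0,0,0,1,0.045,0.004,0,0,0,0,1,0.045,0.004,0,0,0,0,1,0.045,0.004,0,0,0,0,1,0.035,0.003,0,0,0,0,1,0.018,0.002,0,0,0,0,1,0.005,0,0,0,0,0,1]' 80
python3 - <<'E'
from h import *
from plant import ctrl
go((462.5,224.2,300),16.5)
for n in("side","top"):
    c=ctrl.capture(n);cv2.imwrite(f"pics/{n}3.png",c["image"]);np.savez(f"{n}3.npz",**c)
a=cv2.imread("pics/side3.png")[150:400,180:440];b=cv2.imread("pics/top3.png")[130:380,90:350]
cv2.imwrite("pics/m3.png",cv2.resize(np.hstack([a,b]),(800,385),interpolation=2))
E
```

```text
clock: 6.2
eef_pos: [424.3, -5.4, 297.8]
eef_rot: [0.603, 0.798, -0.0, -0.0]
wrist_force: [0.2, -0.5, -3.0]
opening: 0.128
grip_force: 77.9
clock: 7.2
eef_pos: [383.0, 202.0, 298.0]
eef_rot: [0.598, 0.802, -0.0, -0.0]
wrist_force: [0.0, -0.5, -3.8]
opening: 0.129
grip_force: 78.0
t 7.2 tcp [383. 202. 298.] F [ 0.04 -0.52 -3.82] M [-0.102 -0.049  0.044] open 0.129 grip 78.0
shift [-0.0019  0.11   -0.0027]
turn [-0.0007  0.0002  0.0016]
```

View pics/m3.png

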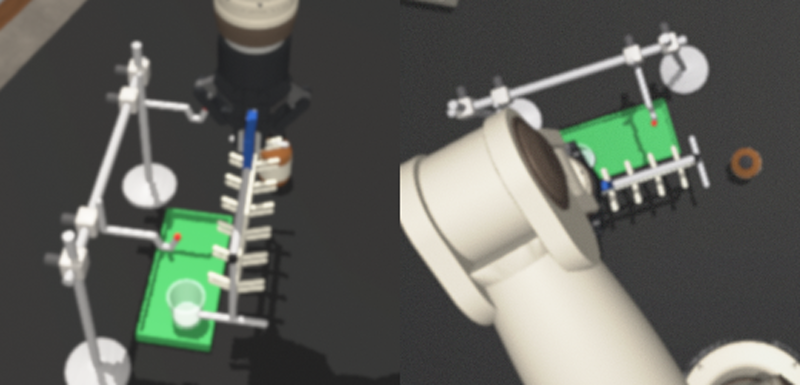

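```bash
python3 - <<'E'
from h import *
T=dict(np.load("top3.npz"));S=dict(np.load("side3.npz"))
yaw=np.radians(16.5);ex=np.array([np.cos(yaw),np.sin(yaw),0]);ey=np.array([-np.sin(yaw),np.cos(yaw),0])
C=np.array([462.5,224.2,0]);t=np.array([383,202,298.])
for p in((280.5,234),(284,233),(277,236)):
    q=plane(T,p,285);print(p,"rel tcp",(q-t)@ex,(q-t)@ey)
# depth samples in stand frame rel. tcp, right half of the rack
def cloud(c):
    v,u=np.nonzero(c["depth"]>0);d=c["depth"][v,u]
    P=(np.linalg.inv(c["K"])@np.c_[u,v,np.ones(len(u))].T*d).T
    return P@R.from_quat(c["attitude"]).as_matrix().T+c["eye"]
for n,c in(("T",T),("S",S)):
    Q=cloud(c)-t;L=np.c_[Q@ex,Q@ey,Q[:,2]]
    for y0 in(-150,-135,-110,-90,-70,-50,50,70,90,110,135):
        m=(abs(L[:,0])<45)&(L[:,1]>y0-8)&(L[:,1]<y0+8)&(L[:,2]>-155)&(L[:,2]<-3)
        print(n,y0,m.sum(),"z hist(-153..-3 by 15)",np.histogram(L[m,2],bins=np.arange(-153,3,15))[0], "bar x",np.median(L[m&(L[:,2]>-25),0]).round(1) if (m&(L[:,2]>-25)).any() else None)
E
```

```text
(280.5, 234) rel tcp -2.4037804122981385 -141.9341330052091
(284, 233) rel tcp -2.649856298066892 -149.74884533890085
(277, 236) rel tcp -4.205557658333297 -133.48649672805976
T -150 77 z hist(-153..-3 by 15) [39  7  3  0  1  0  1  0  0 26] bar x -0.6
T -135 101 z hist(-153..-3 by 15) [49  8  3  6  0  0  0  0  0 35] bar x -0.3
T -110 110 z hist(-153..-3 by 15) [ 0  1 23 51  0  0  0  0  0 35] bar x -0.8
T -90 46 z hist(-153..-3 by 15) [ 0  1  3  9  0  0  0  0  0 33] bar x -0.7
T -70 99 z hist(-153..-3 by 15) [ 0  2 17 43  0  0  0  0  0 37] bar x -0.4
T -50 51 z hist(-153..-3 by 15) [ 0  1  4  8  0  0  0  0  0 38] bar x -0.7
T 50 0 z hist(-153..-3 by 15) [0 0 0 0 0 0 0 0 0 0] bar x None
T 70 0 z hist(-153..-3 by 15) [0 0 0 0 0 0 0 0 0 0] bar x None
T 90 0 z hist(-153..-3 by 15) [0 0 0 0 0 0 0 0 0 0] bar x None
T 110 0 z hist(-153..-3 by 15) [0 0 0 0 0 0 0 0 0 0] bar x None
T 135 0 z hist(-153..-3 by 15) [0 0 0 0 0 0 0 0 0 0] bar x None
S -150 11 z hist(-153..-3 by 15) [11  0  0  0  0  0  0  0  0  0] bar x None
S -135 25 z hist(-153..-3 by 15) [23  2  0  0  0  0  0  0  0  0] bar x None
S -110 60 z hist(-153..-3 by 15) [ 0  4 33 23  0  0  0  0  0  0] bar x None
S -90 3 z hist(-153..-3 by 15) [0 0 3 0 0 0 0 0 0 0] bar x None
S -70 134 z hist(-153..-3 by 15) [ 0  8 73 51  0  0  0  0  0  2] bar x 1.4
S -50 27 z hist(-153..-3 by 15) [ 0  1 11 15  0  0  0  0  0  0] bar x None
S 50 62 z hist(-153..-3 by 15) [ 0  2  4 15  0  0  0  0  0 41] bar x -1.8
S 70 240 z hist(-153..-3 by 15) [  0  13 108  76   0   0   0   0   0  43] bar x -2.0
S 90 69 z hist(-153..-3 by 15) [ 0  2  4 17  0  0  0  0  0 46] bar x -1.9
S 110 271 z hist(-153..-3 by 15) [  0  14 132  78   0   0   0   0   0  47] bar x -2.1
S 135 421 z hist(-153..-3 by 15) [198  27  21  21  25  24  22  21  11  51] bar x -2.3
```

```bash
python3 - <<'E'
from h import *
T=dict(np.load("top3.npz"));S=dict(np.load("side3.npz"))
yaw=np.radians(16.5);ex=np.array([np.cos(yaw),np.sin(yaw),0]);ey=np.array([-np.sin(yaw),np.cos(yaw),0]);t=np.array([383,202,298.])
for n,c in(("T",T),("S",S)):
    v,u=np.nonzero(c["depth"]>0);d=c["depth"][v,u]
    Q=(np.linalg.inv(c["K"])@np.c_[u,v,np.ones(len(u))].T*d).T@R.from_quat(c["attitude"]).as_matrix().T+c["eye"]-t
    L=np.c_[Q@ex,Q@ey,Q[:,2]];m=(abs(L[:,0])<12)&(abs(L[:,1])<170)&(abs(L[:,1])>30)&(L[:,2]>-25)&(L[:,2]<0)
    B=L[m];s=B[(abs(B[:,1])<130)]
    print(n,"y range",np.sort(B[:,1])[[0,1,2,-3,-2,-1]].round(1),"x fit",np.polyfit(s[:,1],s[:,0],1).round(4),"ztop fit",np.polyfit(s[:,1],s[:,2],1).round(4))
E
```

```text
T y range [-152.5 -151.6 -151.5  -30.6  -30.3  -30. ] x fit [-0.003  -0.8049] ztop fit [-1.7000e-03 -9.1812e+00]
S y range [-72.1 -71.9  30.  148.1 148.3 149.1] x fit [-0.008 -1.026] ztop fit [-3.3000e-03 -9.8097e+00]
```

```bash
python3 -m pendant '[-0.001,0.006,0,0,-0.015,0,1,-0.001,0.012,0,0,-0.015,0,1,0,0.018,0,0,-0.015,0,1,0,0.02,0,0,0,0,1,0,0.02,0,0,0,0,1,0,0.018,0,0,0,0,1,0,0.012,0,0,0,0,1,0,0.004,0,0,0,0,1]' 80
python3 - <<'E'
from h import *
from plant import ctrl
go((463,224.2,265),16.5,-2.1)
c=ctrl.capture("side");np.savez("side4.npz",**c)
cv2.imwrite("pics/s4.png",cv2.resize(c["image"][170:370,200:380],None,fx=3,fy=3,interpolation=2))
E
```

```text
clock: 8.3
eef_pos: [463.7, 223.6, 298.1]
eef_rot: [0.598, 0.801, -0.011, 0.014]
wrist_force: [-0.8, -0.1, -3.5]
opening: 0.128
grip_force: 78.0
t 8.3 tcp [463.7 223.6 298.1] F [-0.81 -0.1  -3.46] M [ 0.105  0.071 -0.048] open 0.128 grip 78.0
shift [ 0.0026 -0.0007  0.044 ]
turn [-0.0008 -0.0016 -0.0004]
```

View pics/s4.png

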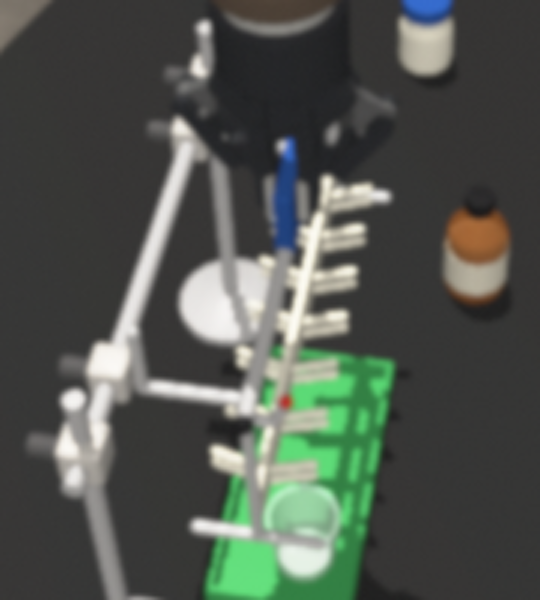

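```bash
python3 -m pendant '[0.0013,-0.0007,0.004,0,0,0,1,0.0013,0,0.007,0,0,0,1,0,0,0.008,0,0,0,1,0,0,0.008,0,0,0,1,0,0,0.006,0,0,0,1,0,0,0.004,0,0,0,1,0,0,0.002,0,0,0,1,0,0,0,0,0,0,1]' 80
python3 -c "
from h import *
go((463,224.2,255),16.5,-2.1)"
python3 -m pendant '[0,0,0.001,0,0,0,1,0,0,0.001,0,0,0,1,0,0,0.001,0,0,0,1,0,0,0.001,0,0,0,1,0,0,0,0,0,0,1,0,0,0,0,0,0,1,0,0,0,0,0,0,1,0,0,0,0,0,0,1]' 80
python3 -c "
from h import *
go((463,224.2,255),16.5,-2.1)"
```

```text
clock: 9.35
eef_pos: [462.5, 224.2, 269.1]
eef_rot: [0.598, 0.801, -0.011, 0.014]
wrist_force: [-1.1, 0.5, -3.2]
opening: 0.13
grip_force: 78.0
t 9.35 tcp [462.5 224.2 269.1] F [-1.05  0.53 -3.24] M [0.045 0.061 0.029] open 0.13 grip 78.0
shift [0.0004 0.0006 0.0187]
turn [-0.     -0.0017 -0.0002]
clock: 10.35
eef_pos: [462.5, 224.1, 266.1]
eef_rot: [0.598, 0.801, -0.011, 0.014]
wrist_force: [0.1, -0.1, -4.1]
opening: 0.129
grip_force: 78.0
t 10.35 tcp [462.5 224.1 266.1] F [ 0.14 -0.06 -4.13] M [ 0.071  0.022 -0.041] open 0.129 grip 78.0
shift [0.0004 0.0006 0.0148]
turn [ 0.0001 -0.0017 -0.0002]
```

```bash
python3 -m pendant '[0,0,0.001,0,0,0,1,0,0,0.001,0,0,0,1,0,0,0.001,0,0,0,1,0,0,0.001,0,0,0,1,0,0,0.001,0,0,0,1,0,0,0,0,0,0,1,0,0,0,0,0,0,1,0,0,0,0,0,0,1]' 80
python3 -c "
from h import *
go((463,224.2,255),16.5,-2.1)"
```

```text
clock: 11.35
eef_pos: [462.6, 224.0, 262.3]
eef_rot: [0.598, 0.801, -0.011, 0.014]
wrist_force: [0.1, -0.7, -4.9]
opening: 0.134
grip_force: 78.0
t 11.35 tcp [462.6 224.  262.3] F [ 0.12 -0.74 -4.86] M [ 0.132  0.029 -0.03 ] open 0.134 grip 78.0
shift [0.0004 0.0006 0.0098]
turn [-0.     -0.0017 -0.0002]
```

```bash
python3 -m pendant '[0,0,0.001,0,0,0,1,0,0,0.001,0,0,0,1,0,0,0.001,0,0,0,1,0,0,0,0,0,0,1,0,0,0,0,0,0,1,0,0,0,0,0,0,1,0,0,0,0,0,0,1,0,0,0,0,0,0,1]' 80
python3 -c "
from h import *
go((463,224.2,255),16.5,-2.1)"
```

```text
clock: 12.35
eef_pos: [462.6, 223.9, 260.1]
eef_rot: [0.598, 0.801, -0.011, 0.014]
wrist_force: [-0.4, 0.3, -4.7]
opening: 0.13
grip_force: 78.0
t 12.35 tcp [462.6 223.9 260.1] F [-0.35  0.35 -4.69] M [ 0.072 -0.05  -0.014] open 0.13 grip 78.0
shift [0.0004 0.0006 0.0068]
turn [ 0.0001 -0.0017 -0.0002]
```

```bash
python3 -m pendant '[0,0,0.001,0,0,0,1,0,0,0.001,0,0,0,1,0,0,0,0,0,0,1,0,0,0,0,0,0,1,0,0,0,0,0,0,1,0,0,0,0,0,0,1,0,0,0,0,0,0,1,0,0,0,0,0,0,1]' 80
python3 -c "
from h import *
go((463,224.2,255),16.5,-2.1)"
```

```text
clock: 13.35
eef_pos: [462.6, 223.9, 258.6]
eef_rot: [0.598, 0.801, -0.011, 0.014]
wrist_force: [-0.6, 0.7, -3.4]
opening: 0.129
grip_force: 78.0
t 13.35 tcp [462.6 223.9 258.6] F [-0.62  0.69 -3.38] M [ 0.089  0.035 -0.035] open 0.129 grip 78.0
shift [0.0004 0.0006 0.0047]
turn [ 0.     -0.0017 -0.0002]
```

```bash
python3 -m pendant '[0,0,0.001,0,0,0,1,0,0,0.001,0,0,0,1,0,0,0,0,0,0,1,0,0,0,0,0,0,1,0,0,0,0,0,0,1,0,0,0,0,0,0,1,0,0,0,0,0,0,1,0,0,0,0,0,0,1]' 80
python3 -c "
from h import *
go((463,224.2,255),16.5,-2.1)"
```

```text
clock: 14.35
eef_pos: [462.6, 223.8, 257.0]
eef_rot: [0.598, 0.801, -0.011, 0.014]
wrist_force: [0.5, -0.6, -3.5]
opening: 0.131
grip_force: 78.0
t 14.35 tcp [462.6 223.8 257. ] F [ 0.5  -0.63 -3.49] M [0.023 0.054 0.005] open 0.131 grip 78.0
shift [0.0004 0.0006 0.0027]
turn [-0.     -0.0017 -0.0002]
```

```bash
python3 -m pendant '[0,0,0.001,0,0,0,1,0,0,0.001,0,0,0,1,0,0,0,0,0,0,1,0,0,0,0,0,0,1,0,0,0,0,0,0,1,0,0,0,0,0,0,1,0,0,0,0,0,0,1,0,0,0,0,0,0,1]' 80
python3 -c "
from h import *
go((463,224.2,255),16.5,-2.1)"
```

```text
clock: 15.35
eef_pos: [462.6, 223.8, 255.6]
eef_rot: [0.598, 0.801, -0.011, 0.014]
wrist_force: [-0.1, -0.6, -3.5]
opening: 0.132
grip_force: 78.0
t 15.35 tcp [462.6 223.8 255.6] F [-0.14 -0.58 -3.5 ] M [ 0.104  0.005 -0.01 ] open 0.132 grip 78.0
shift [0.0005 0.0006 0.0007]
turn [-0.     -0.0016 -0.0002]
```

```bash
python3 -m pendant '[0,0,0.001,0,0,0,1,0,0,0,0,0,0,1,0,0,0,0,0,0,1,0,0,0,0,0,0,1,0,0,0,0,0,0,1,0,0,0,0,0,0,1,0,0,0,0,0,0,1,0,0,0,0,0,0,1]' 80
python3 -c "
from h import *
go((463,224.2,255),16.5,-2.1)"
```

```text
clock: 16.35
eef_pos: [462.6, 223.8, 254.8]
eef_rot: [0.598, 0.801, -0.011, 0.014]
wrist_force: [-0.1, -0.2, -3.1]
opening: 0.13
grip_force: 78.0
t 16.35 tcp [462.6 223.8 254.8] F [-0.07 -0.2  -3.11] M [ 0.058  0.035 -0.046] open 0.13 grip 78.0
shift [ 0.0004  0.0006 -0.0003]
turn [-0.     -0.0017 -0.0002]
```

```bash
python3 -m pendant '[0,0,0.001,0,0,0,1,0,0,0,0,0,0,1,0,0,0,0,0,0,1,0,0,0,0,0,0,1,0,0,0,0,0,0,1,0,0,0,0,0,0,1,0,0,0,0,0,0,1,0,0,0,0,0,0,1]' 80
python3 -c "
from h import *
go((463,224.2,255),16.5,-2.1)"
```

```text
clock: 17.35
eef_pos: [462.7, 223.7, 254.1]
eef_rot: [0.598, 0.801, -0.011, 0.014]
wrist_force: [-0.0, 0.2, -3.6]
opening: 0.133
grip_force: 78.0
t 17.35 tcp [462.7 223.7 254.1] F [-0.04  0.17 -3.59] M [ 0.132  0.001 -0.037] open 0.133 grip 78.0
shift [ 0.0004  0.0006 -0.0013]
turn [ 0.     -0.0016 -0.0002]
```

```bash
python3 -m pendant '[0,0,0.001,0,0,0,1,0,0,0,0,0,0,1,0,0,0,0,0,0,1,0,0,0,0,0,0,1,0,0,0,0,0,0,1,0,0,0,0,0,0,1,0,0,0,0,0,0,1,0,0,0,0,0,0,1]' 80 >/dev/null
python3 -c "
from h import *
go((463,224.2,255),16.5,-2.1)"
```

```text
t 18.35 tcp [462.7 223.7 253.3] F [-0.67  0.1  -3.37] M [0.103 0.039 0.024] open 0.13 grip 78.0
shift [ 0.0004  0.0006 -0.0023]
turn [ 0.     -0.0017 -0.0002]
```

```bash
python3 -m pendant '[0,0,0.001,0,0,0,1,0,0,0,0,0,0,1,0,0,0,0,0,0,1,0,0,0,0,0,0,1,0,0,0,0,0,0,1,0,0,0,0,0,0,1,0,0,0,0,0,0,1,0,0,0,0,0,0,1]' 80 >/dev/null
python3 -c "
from h import *
go((463,224.2,255),16.5,-2.1)"
```

```text
t 19.35 tcp [462.7 223.7 252.6] F [ 0.14 -0.22 -4.05] M [ 0.117  0.019 -0.003] open 0.13 grip 78.0
shift [ 0.0004  0.0006 -0.0033]
turn [-0.0001 -0.0017 -0.0002]
```

```bash
python3 -m pendant '[0,0,0.001,0,0,0,1,0,0,0,0,0,0,1,0,0,0,0,0,0,1,0,0,0,0,0,0,1,0,0,0,0,0,0,1,0,0,0,0,0,0,1,0,0,0,0,0,0,1,0,0,0,0,0,0,1]' 80 >/dev/null
python3 -c "
from h import *
go((463,224.2,255),16.5,-2.1)"
```

```text
t 20.35 tcp [462.7 223.6 251.8] F [ 0.39 -0.32 -3.3 ] M [ 0.085  0.055 -0.022] open 0.129 grip 78.0
shift [ 0.0004  0.0006 -0.0042]
turn [ 0.     -0.0017 -0.0002]
```

```bash
python3 -m pendant '[0,0,0.001,0,0,0,1,0,0,0,0,0,0,1,0,0,0,0,0,0,1,0,0,0,0,0,0,1,0,0,0,0,0,0,1,0,0,0,0,0,0,1,0,0,0,0,0,0,1,0,0,0,0,0,0,1]' 80 >/dev/null
python3 -c "
from h import *
go((463,224.2,255),16.5,-2.1)"
```

```text
t 21.35 tcp [462.7 223.6 251.1] F [ 0.36 -0.44 -4.25] M [0.119 0.067 0.026] open 0.128 grip 78.0
shift [ 0.0004  0.0006 -0.0053]
turn [-0.     -0.0017 -0.0002]
```

```bash
python3 -m pendant '[0,0,0.001,0,0,0,1,0,0,0,0,0,0,1,0,0,0,0,0,0,1,0,0,0,0,0,0,1,0,0,0,0,0,0,1,0,0,0,0,0,0,1,0,0,0,0,0,0,1,0,0,0,0,0,0,1]' 80 >/dev/null
python3 -c "
from h import *
go((463,224.2,255),16.5,-2.1)"
```

```text
t 22.35 tcp [462.7 223.6 250.3] F [-0.04  0.26 -4.39] M [ 0.062 -0.079 -0.034] open 0.132 grip 78.0
shift [ 0.0004  0.0006 -0.0063]
turn [ 0.     -0.0017 -0.0002]
```

```bash
python3 -m pendant '[0,0,0.001,0,0,0,1,0,0,0,0,0,0,1,0,0,0,0,0,0,1,0,0,0,0,0,0,1,0,0,0,0,0,0,1,0,0,0,0,0,0,1,0,0,0,0,0,0,1,0,0,0,0,0,0,1]' 80 >/dev/null
python3 -c "
from h import *
go((463,224.2,255),16.5,-2.1)"
```

```text
t 23.35 tcp [462.7 223.5 249.6] F [ 0.43  0.43 -3.05] M [ 0.108 -0.086 -0.101] open 0.131 grip 78.1
shift [ 0.0005  0.0006 -0.0073]
turn [ 0.     -0.0017 -0.0003]
```

```bash
python3 -m pendant '[0,0,0.0008,0,0,0,1,0,0,0,0,0,0,1,0,0,0,0,0,0,1,0,0,0,0,0,0,1,0,0,0,0,0,0,1,0,0,0,0,0,0,1,0,0,0,0,0,0,1,0,0,0,0,0,0,1]' 80 >/dev/null
python3 -c "
from h import *
go((463,224.2,255),16.5,-2.1)
from plant import ctrl
c=ctrl.capture('side');go((463,224.2,255))
cv2.imwrite('pics/s5.png',cv2.resize(c['image'][200:350,220:350],None,fx=4,fy=4,interpolation=2))"
```

```text
t 24.35 tcp [462.7 223.6 249. ] F [ 0.47  0.61 -1.07] M [ 0.181 -0.126 -0.257] open 0.134 grip 78.3
shift [ 0.0004  0.0006 -0.008 ]
turn [ 0.0001 -0.0017 -0.0002]
t 24.4 tcp [462.7 223.6 249. ] F [-0.12  0.98 -0.67] M [ 0.168 -0.174 -0.253] open 0.129 grip 78.3
shift [ 0.0004  0.0006 -0.008 ]
```

View pics/s5.png

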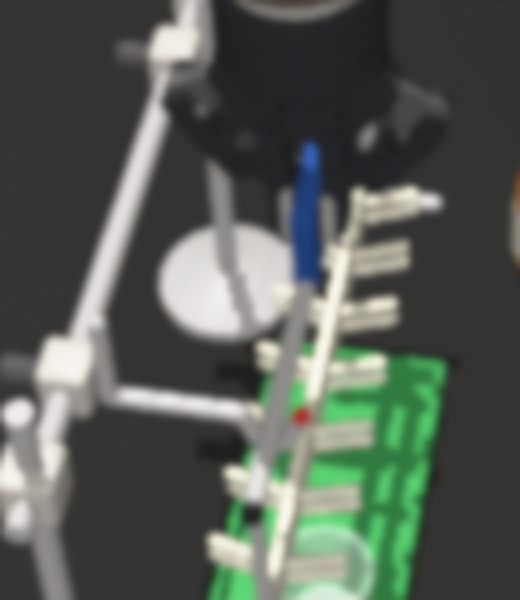

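```bash
python3 -m pendant '[0,0,0,0,0,0.005,1,0,0,0,0,0,0.005,1,0,0,0,0,0,0,1,0,0,0,0,0,0,1,0,0,0,0,0,0,1,0,0,0,0,0,0,1,0,0,0,0,0,0,1,0,0,0,0,0,0,1]' 80 >/dev/null
python3 -c "
from h import *
go((463,224.2,255),16.5,-2.1)"
```

```text
t 25.4 tcp [462.7 223.6 249. ] F [ 2.09  0.75 -3.36] M [ 0.205 -0.405  0.186] open 0.131 grip 78.3
shift [ 0.0004  0.0006 -0.0081]
turn [ 0.0001 -0.0017 -0.0102]
```

```bash
python3 -m pendant '[0,0.0012,0,0,0,-0.005,1,0,0.0012,0,0,0,0,1,0,0.0012,0,0,0,0,1,0,0,0,0,0,0,1,0,0,0,0,0,0,1,0,0,0,0,0,0,1,0,0,0,0,0,0,1,0,0,0,0,0,0,1]' 80 >/dev/null
python3 -c "
from h import *
go((463,224.2,255),16.5,-2.1)"
```

```text
t 26.4 tcp [463.4 223.8 248.8] F [-9.56 -2.76  0.94] M [-0.56   2.321 -0.103] open 0.132 grip 79.1
shift [ 0.0004 -0.0004 -0.0083]
turn [-0.0053 -0.0018 -0.005 ]
```

```bash
python3 -m pendant '[0,-0.0013,0,0,0,0,1,0,-0.0012,0,0,0,0,1,0,0,0,0,0,0,1,0,0,0,0,0,0,1,0,0,0,0,0,0,1,0,0,0,0,0,0,1,0,0,0,0,0,0,1,0,0,0,0,0,0,1]' 80 >/dev/null
python3 -c "
from h import *
go((463,224.2,255),16.5,-2.1)"
```

```text
t 27.4 tcp [463.1 223.7 248.9] F [-5.68 -1.35 -1.1 ] M [-0.23   1.186 -0.114] open 0.131 grip 78.6
shift [ 0.0004  0.     -0.0082]
turn [-0.0013 -0.0017 -0.0052]
```

```bash
python3 -m pendant '[0,-0.001,0,0,0,0,1,0,-0.001,0,0,0,0,1,0,0,0,0,0,0,1,0,0,0,0,0,0,1,0,0,0,0,0,0,1,0,0,0,0,0,0,1,0,0,0,0,0,0,1,0,0,0,0,0,0,1]' 80 >/dev/null
python3 -c "
from h import *
go((463,224.2,255),16.5,-2.1)"
```

```text
t 28.4 tcp [462.5 223.5 249. ] F [ 5.69  0.9  -4.47] M [ 0.429 -1.133  0.047] open 0.134 grip 78.3
shift [ 0.0005  0.0009 -0.008 ]
turn [ 0.0013 -0.0016 -0.0053]
```

```bash
python3 -m pendant '[0,0.0009,0,0,0,0,1,0,0,0,0,0,0,1,0,0,0,0,0,0,1,0,0,0,0,0,0,1,0,0,0,0,0,0,1,0,0,0,0,0,0,1,0,0,0,0,0,0,1,0,0,0,0,0,0,1]' 80 >/dev/null
python3 -c "
from h import *
go((463,224.2,255),16.5,-2.1)"
```

```text
t 29.4 tcp [462.7 223.5 249. ] F [ 2.11  0.79 -3.39] M [ 0.167 -0.425  0.017] open 0.129 grip 78.7
shift [ 0.0004  0.0006 -0.0081]
turn [-0.0001 -0.0016 -0.0052]
```

```bash
python3 -m pendant '[0,0.0004,0.0006,0,0,0,1,0,0,0,0,0,0,1,0,0,0,0,0,0,1,0,0,0,0,0,0,1,0,0,0,0,0,0,1,0,0,0,0,0,0,1,0,0,0,0,0,0,1,0,0,0,0,0,0,1]' 80 >/dev/null
python3 -c "
from h import *
go((463,224.2,255),16.5,-2.1)"
```

```text
t 30.4 tcp [462.9 223.6 248.6] F [-1.19 -0.65  3.55] M [-0.078  0.533 -0.014] open 0.13 grip 79.5
shift [ 0.0004  0.0003 -0.0086]
turn [-0.0001 -0.0018 -0.0052]
```

```bash
python3 -m pendant '[0,0,0,0,0,0,1,0,0,0,0,0,0,1,0,0,0,0,0,0,1,0,0,0,0,0,0,1,0,0,0,0,0,0,1,0,0,0,0,0,0,1,0,0,0,0,0,0,1,0,0,0,0,0,0,1]' 80 >/dev/null
python3 -c "
from h import *
go((463,224.2,255),16.5,-2.1)"
python3 -m pendant '[0,-0.0001,0,0,0,0,1,0,0,0,0,0,0,1,0,0,0,0,0,0,1,0,0,0,0,0,0,1,0,0,0,0,0,0,1,0,0,0,0,0,0,1,0,0,0,0,0,0,1,0,0,0,0,0,0,1]' 40 >/dev/null
python3 -c "
from h import *
go((463,224.2,255),16.5,-2.1)
from plant import ctrl
c=ctrl.capture('top');cv2.imwrite('pics/t6.png',c['image'])"
```

```text
t 31.4 tcp [463.  223.6 248.6] F [-4.15 -0.04  4.49] M [-0.139  0.837 -0.066] open 0.133 grip 79.8
shift [ 0.0004  0.0003 -0.0086]
turn [-0.     -0.0017 -0.0052]
t 32.4 tcp [462.9 223.6 248.5] F [-3.44 -0.44  4.43] M [-0.017  0.691  0.002] open 0.128 grip 79.8
shift [ 0.0004  0.0003 -0.0087]
turn [ 0.     -0.0017 -0.0052]
```

```bash
python3 -m pendant '[0,0,0,0,0,0,0.7,0,0,0,0,0,0,0.6,0,0,0,0,0,0,0.4,0,0,0,0,0,0,0.2,0,0,0,0,0,0,0.1,0,0,0,0,0,0,0,0,0,0,0,0,0,0,0,0,0,0,0,0,0]' 20 
python3 -c "
from h import *
go((463,224.2,255),16.5,-2.1)
from plant import ctrl
c=ctrl.capture('side')
cv2.imwrite('pics/s7.png',cv2.resize(c['image'][180:380,210:360],None,fx=3,fy=3,interpolation=2))"
```

```text
clock: 33.45
eef_pos: [462.9, 223.6, 248.5]
eef_rot: [0.6, 0.8, -0.011, 0.014]
wrist_force: [-0.4, 0.2, -0.0]
opening: 0.497
grip_force: 0.0
t 33.45 tcp [462.9 223.6 248.5] F [-0.44  0.2  -0.01] M [ 0.01  -0.016  0.032] open 0.497 grip 0.0
shift [ 0.0004  0.0003 -0.0086]
turn [ 0.0001 -0.0017 -0.0052]
```

View pics/s7.png

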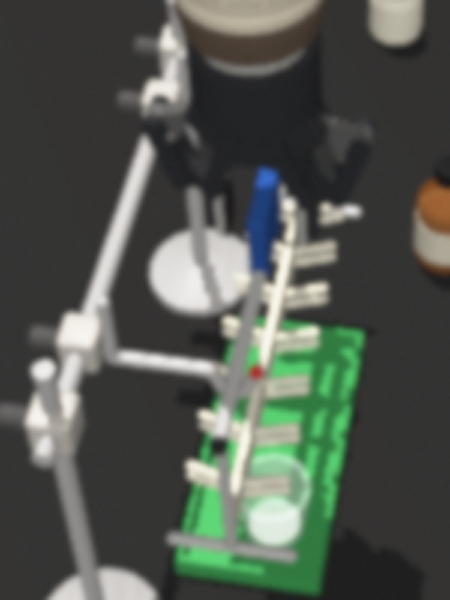

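The rack is hanging with the handle at (262,215), between the open fingers, and the left bar is in the hook below the red tip at (256,372). I'll retract straight up, slowly.

```bash
python3 -m pendant '[0,0,-0.004,0,0,0,0,0,0,-0.01,0,0,0,0,0,0,-0.02,0,0,0,0,0,0,-0.03,0,0,0,0,0,0,-0.03,0,0,0,0,0,0,-0.03,0,0,0,0,0,0,-0.03,0,0,0,0,0,0,-0.006,0,0,0,0]' 20 >/dev/null
python3 -m pendant '[0.0,-0.03,0,0,0,0,0,0,-0.04,0,0,0,0,0,0,-0.04,0,0,0,0,0,0,-0.04,0,0,0,0,0,0,-0.04,0,0,0,0,0,0,-0.04,0,0,0,0,0,0,-0.02,0,0,0,0,0,0,0,0,0,0,0,0]' 20
python3 - <<'E'
from h import *
from plant import ctrl
im=[ctrl.capture("side")["image"][150:390,190:400]]
for _ in range(2): pass
c=ctrl.capture("top");im.append(cv2.resize(c["image"][140:300,100:310],(315,240)))
cv2.imwrite("pics/f8.png",cv2.resize(np.hstack(im),(800,366),interpolation=2));go((463,224.2,255))
E
```

```text
clock: 35.5
eef_pos: [281.5, 175.2, 368.5]
eef_rot: [0.6, 0.8, -0.01, 0.014]
wrist_force: [-0.0, 0.3, 0.3]
opening: 0.5
grip_force: 0.0
t 35.6 tcp [282.4 175.4 368.1] F [ 0.76 -0.4  -0.2 ] M [ 0.034  0.013 -0.044] open 0.499 grip 0.0
shift [0.0003 0.2494 0.1509]
```

View pics/f8.png

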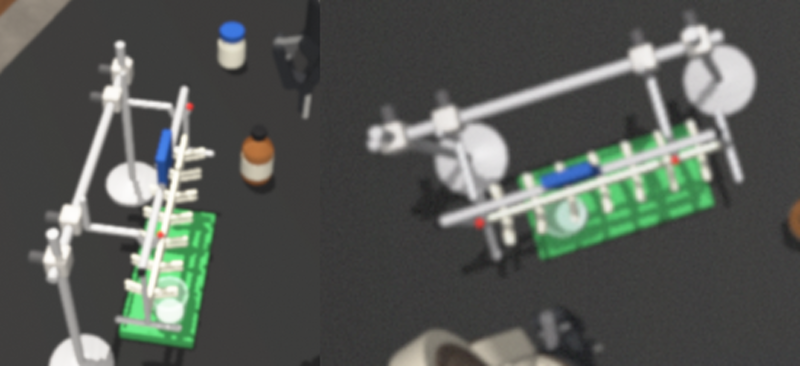

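The rack hangs in both hooks and is centred: the bar runs from (443,220) to (717,137), with the tips at (480,222) and (675,160). I'll let any swing die out and check that it is still before handing in.

```bash
Z='from plant import ctrl;import numpy as np,sys;c=ctrl.capture("side")["image"][150:390,230:345].astype(float);np.save("p%s.npy"%sys.argv[1],c)'
python3 -c "$Z" 0
python3 -m pendant '[0,0,0,0,0,0,0,0,0,0,0,0,0,0,0,0,0,0,0,0,0,0,0,0,0,0,0,0,0,0,0,0,0,0,0,0,0,0,0,0,0,0,0,0,0,0,0,0,0,0,0,0,0,0,0,0]' >/dev/null
python3 -c "$Z" 1
python3 -m pendant '[0,0,0,0,0,0,0,0,0,0,0,0,0,0,0,0,0,0,0,0,0,0,0,0,0,0,0,0,0,0,0,0,0,0,0,0,0,0,0,0,0,0,0,0,0,0,0,0,0,0,0,0,0,0,0,0]' >/dev/null
python3 -c "$Z" 2
python3 -c "$Z" 3
python3 -c "
import numpy as np,cv2
p=[cv2.GaussianBlur(np.load(f'p{i}.npy'),(3,3),0) for i in range(4)]
for a,b in((0,1),(1,2),(2,3)):d=abs(p[a]-p[b]);print(d.mean(),d.max())"
```

```text
0.20208559782608695 1.125
0.1751917270531401 1.0625
0.17196859903381642 1.0
```

Nothing is moving in the images, so I'll hand it in.

```bash
python3 -c "from plant import ctrl;print(ctrl.close_job())"
```

```text
the job is handed in; nothing more can be done
None
```

The rack hangs still and centred by its top bar in both hooks; I held it for about 2 s with both bearing before letting go, and handed the job in at about 38 s, with no verdict returned.

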